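# Test and reset the grain mill's stop button

## Robot

A 7-joint arm with a two-finger parallel gripper is mounted at the origin on the work surface. World frame = base frame: x ahead of the robot, y to its left, z up, the work surface at z = 0. Lengths are in m, angles in rad, forces in N, time in s.
With the tool pointing down it reaches from about 0.4 to 0.9 m from the base axis. Payload 5.5 kg.
Tool frame: the origin (TCP) lies between the finger pads; the fingertips stand 22 mm ahead of it and the grasp point (between the pads) lies 3 mm ahead of it; y points along the fingers, z is the direction in which the jaws open and shut, and the axes are right-handed (so a half turn about y gives the same grasp; the last joint's range is limited). The gripper opens to 92 mm and grips with 3 to 60 N. Pads are 19 mm wide; open, the fingers measure 130 mm over their backs; the gripper's body (75 mm by 190 mm) begins 47 mm behind the grasp point.
Start: joints at [1.438, 0.501, -0.427, 1.55, 0.221, 1.138, -0.21], TCP at [0.251, -0.6, 0.213] pointing down, gripper open.
Joint ranges: [-2.88, 2.88], [-0.31, 2.03], [-1.54, 1.56], [0.2, 2.42], [-1.41, 4.55], [0.19, 2.02], [-2.57, 2.57]. Speed limits (rad/s): [2.57, 2.57, 3.14, 3.14, 3.14, 3.14, 3.14].

## Interface

Orientations are given as a unit quaternion [w, x, y, z].
In Python, from workcell import * gives the robot as it stands. The module is installed in compiled form; this text tells all that it offers.
- The arm moves only by the shell command python3 -m crank 'ROWS'. ROWS is a JSON object of lists of equal length, an entry for each row: "linear": the shift along the tool's x, y, z in mm, a list of three; "yaw": the turn about the tool's y in rad; "gripper": the gripper's target within -1 to 1 (shut at 1, half-way at 0, fully open at -1). In form: {"linear": [[dx, dy, dz], ...], "yaw": [yaw, ...], "gripper": [gripper, ...]}. A call has 1 to 12 rows; each row shifts and turns the commanded pose from where the row before left it, along the tool's axes as they then stand; what a row does not reach is not made up. A row lasts 1/12 s, in which the tool goes at most 41.7 mm and 7.16 degrees, less where a joint would pass 70% of its speed; a pose out of reach is approached as far as the arm can. A call is refused whole if a number of a shift passes 41.7 or a number of a turn 0.125, either way. A call with a gripper value outside its range is refused whole. The fingers move at their own pace and stop on an object; the grip force is fixed at half the most. Time passes only in rows, so rows that do not move let the fingers close. It gives the time, the measured TCP pose, the force and the opening at its end, in the units of the state.
- get_obs(): the state, without advancing time (a new reading comes with each control period).
- get_image(name): name is "scene" or "top"; returns a dict with "image" (480x640x3 uint8, blue, green, red), "fov_y" (degrees; the focal length in pixels is half the picture's height over the tangent of half this angle, whatever the lens; pixels are square), "cx", "cy" (the principal point, pixels), "rvec" (rotation vector, rad) and "tvec" (3), from world to camera coordinates, as OpenCV has them. Camera axes: x right, y down, z forward; pixel columns grow to the right and rows downward; lengths in m; the calibration is good to about 2 mm. A picture is of the moment at which its call begins. There is no depth.
- finish_job(): hands the job in, once; it reports no verdict.
The state is a dict: "t": time; "joints": joint angles; "joint_vel": joint speeds; "effort": joint torques, N m; "position": TCP position; "ee_rot": TCP orientation; "force": force on the tool from outside, world axes, zero at the start; "ft_torque": the same for the moment, N m; "finger_gap": finger opening in m.
Only numpy, scipy, OpenCV 4.12 (cv2) and the standard library are available. Lean on these libraries where they do the work, as an engineer would, in place of code of your own. Each camera call takes 0.05 s, during which the arm holds its last target.

## Task

Before the week's milling, test the grain mill's red mushroom stop button: with a fingertip press it straight down until it latches, then push one of its wings round clockwise (seen from above) until the latch lets go, and come away so that the button stands fully out again with its wings back at rest. Press and push gently with the fingers only, without pinching the button, and leave the canister, jar and measuring cup where they stand.

Things in the scene. Friction and masses are not known exactly. Their poses are not given: they have to be found in the camera images.
- mill: White countertop grain mill, fixed. Origin on the worktop under the middle of its low control deck, which carries the stop button. In its own axes the deck spans x -85 to +85 mm, y -85 to +240, top 60 mm above the worktop. On it a tower 150 x 130 mm (y +105 to +235), top 138 mm above the worktop, with a wooden hopper 120 mm across up to 192 mm.
- stop: The stop button's base, fixed on the deck. Origin on the deck's top on the button's axis (60 mm above the worktop), z up; x axis = the line of the two wings when untwisted. A flat yellow disc (radius 58, 3 mm thick) and a black collar (radius 22, 8 mm high) surround the stem.
- stop_top (a point): Top middle of the red mushroom head; x axis along the two wings, turning and sinking with the head. Button out: 46 mm above the deck (106 above the worktop). Dome 48 mm across, 26 high. Two opposite wings, straight bars 14 mm wide, 18 high, white stripe on top, reach to 53 mm from the axis; button out, they span 20 to 38 mm above the deck (8 mm lower when latched).
- wing_a (a point): Middle of the wing on the head's +x side, 40 mm from the axis, half-way up the bar (29 mm above the deck when out); moves with the head.
- wing_b (a point): Middle of the opposite wing, on the head's -x side, 40 mm from the axis; moves with the head.
- stop_press (a joint): How far the head is pressed in, m: 0 fully out; it latches when pushed to about 0.0085 and then stays at about 0.0076 by itself; hard stop at 0.0095. A return spring resists with about 3 N at the start and 6 to 8 N near the bottom. It latches only if not twisted.
- stop_twist (a joint): Turn of the head, rad, clockwise seen from above positive: 0 at rest (stop), hard stop at 0.95. A light spring (about 0.01 to 0.03 N m) turns it back to 0 when let go. When the latched head is turned to about 0.45 to 0.5 the latch lets go and the spring lifts the head out.
- canister_mid (a point): Middle of a loose white ceramic canister with blue cork-lined lid, 98 mm across and 131 mm high, half-way up (60 mm above its foot). A bystander.
- jar_mid (a point): Middle of a loose amber glass condiment jar with steel flip-top, 68 mm across, 107 mm high, half-way up (50 mm). A bystander.
- cup_mid (a point): Middle of a loose blue plastic measuring cup, 80 mm across, 65 mm high, with a flat handle reaching 96 mm from its axis, half-way up (33 mm). A bystander.

How it is judged:
By the outcome, as a careful person would: the job done as asked, in the order asked, and still so for the second after the job is handed in, with the robot touching nothing.
It also fails if it takes over 45 s, if anything falls off the work surface, if the arm or the gripper's body presses on something with over 40 N, if the wrist force passes 120 N, or if a joint passes its speed limit or range.

## Working session

There is one attempt and no reset: what is moved stays moved. The work goes in short steps, Python scripts to look and compute and a shell command to move; the robot and the scene stay as the last step left them, time stands still between calls to the robot, and variables do not carry over. Pictures are saved under pics/ and viewed, and the job is handed in when it is done.

```bash
mkdir -p pics
cat > h.py <<'E'
from workcell import *
import numpy as np, cv2
def K(c):
    f=240/np.tan(np.radians(c['fov_y'])/2)
    return np.array([[f,0,c['cx']],[0,f,c['cy']],[0,0,1]])
def ray(c,u,v):
    R,_=cv2.Rodrigues(np.array(c['rvec'],float)); t=np.array(c['tvec'],float).ravel()
    d=R.T@np.linalg.solve(K(c),[u,v,1.]); o=-R.T@t
    return o,d
def plane(c,u,v,z):
    o,d=ray(c,u,v); return o+d*(z-o[2])/d[2]
def proj(c,p):
    return cv2.projectPoints(np.array(p,float).reshape(-1,1,3),np.array(c['rvec'],float),np.array(c['tvec'],float),K(c),None)[0].reshape(-1,2)
E
python3 - <<'E'
from h import *
o=get_obs(); print(o)
for n in ['scene','top']:
    c=get_image(n); cv2.imwrite(f'pics/{n}0.png',c['image']); print(n,{k:c[k] for k in c if k!='image'})
E
```

```text
{'t': 0.0, 'joints': array([ 1.43818119,  0.50184846, -0.42677084,  1.55144853,  0.22078668,
        1.13828719, -0.21030719]), 'joint_vel': array([-0.00017238, -0.00085827, -0.00014322, -0.00200259,  0.00019568,
       -0.00119328, -0.00093862]), 'effort': array([ 1.87770893e-04, -5.66590834e+01, -5.81658036e+00, -2.79114443e+01,
       -6.87474548e-02,  3.07439303e-02,  1.45272134e-04]), 'position': array([ 0.25028781, -0.59909351,  0.2116768 ]), 'ee_rot': array([ 0.13892826, -0.13914829,  0.69397924, -0.69262509]), 'force': array([-0.64834642,  0.21554969,  1.09027536]), 'ft_torque': array([ 0.00043628, -0.00647986,  0.01264726]), 'finger_gap': 0.09177518322762325}
scene {'fov_y': 56.33973562846452, 'cx': 316.0847528745651, 'cy': 235.12908913976133, 'rvec': array([ 1.05787485,  2.2259723 , -1.19821186]), 'tvec': array([ 0.39839665, -0.14988782,  1.11927688])}
top {'fov_y': 45.47841381923658, 'cx': 322.59817844915005, 'cy': 240.38278735349326, 'rvec': array([ 2.19582794, -2.14644234,  0.10352157]), 'tvec': array([-0.06804792,  0.55473396,  1.05072069])}
```

View pics/scene0.png

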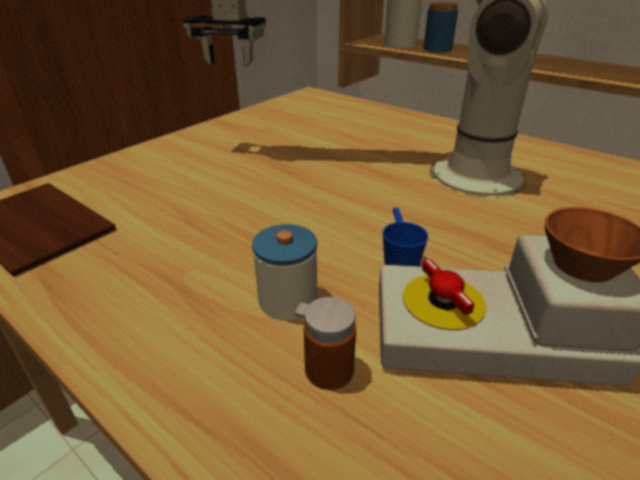

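View pics/top0.png

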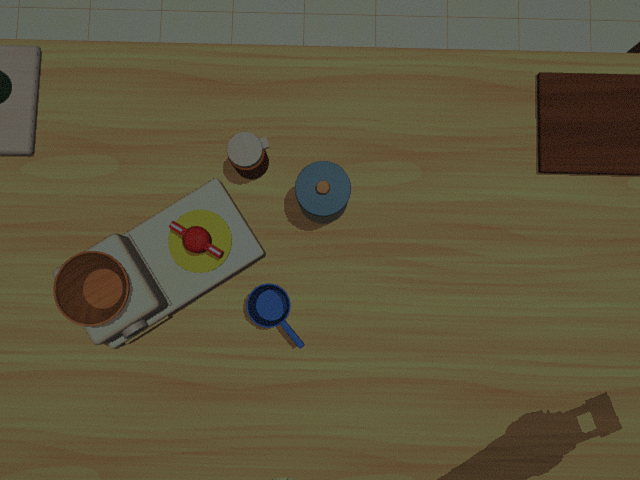

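The scene view shows the red head at about (447,285) and the jar and canister on the camera side of the mill. In the top view the head is at about (197,239), with wing ends near (173,226) and (221,254). The canister is at (323,190), the jar at (247,152) and the cup at (269,305). Next I measure the button.

```bash
cat > meas.py <<'E'
from h import *
def masks(img):
    h=cv2.cvtColor(img,cv2.COLOR_BGR2HSV)
    red=(((h[...,0]<6)|(h[...,0]>172))&(h[...,1]>170)&(h[...,2]>70)).astype(np.uint8)
    yel=((h[...,0]>20)&(h[...,0]<34)&(h[...,1]>200)&(h[...,2]>80)).astype(np.uint8)
    return red,yel
def big(m):
    cs,_=cv2.findContours(m,cv2.RETR_EXTERNAL,cv2.CHAIN_APPROX_NONE)
    return max(cs,key=cv2.contourArea)
E
python3 - <<'E'
from meas import *
for n in ['top','scene']:
    c=get_image(n); img=c['image']
    roi=(150,195,100,90) if n=='top' else (390,250,110,90)
    x,y,w,h=roi
    sub=img[y:y+h,x:x+w]
    cv2.imwrite(f'pics/{n}_crop.png',cv2.resize(sub,None,fx=6,fy=6,interpolation=cv2.INTER_CUBIC))
    red,yel=masks(sub)
    b=big(yel).reshape(-1,2)+[x,y]; hull=cv2.convexHull(b.astype(np.int32))
    P=np.array([plane(c,u,v,.063)[:2] for u,v in hull.reshape(-1,2)])
    (cx,cy),r=cv2.minEnclosingCircle(P.astype(np.float32)); print(n,'yellow',cx,cy,r,cv2.contourArea(hull))
    e=cv2.fitEllipse(hull); print(' ellipse ctr',e, plane(c,*e[0],.063))
    rb=big(red).reshape(-1,2)+[x,y]; 
    rect=cv2.minAreaRect(rb.astype(np.int32)); print(' red',cv2.contourArea(rb.astype(np.int32)),rect,plane(c,*rect[0],.093))
    cv2.imwrite(f'pics/{n}_m.png',cv2.resize(red*255,None,fx=6,fy=6))
E
```

```text
top yellow 0.5259867906570435 0.18458148837089539 9.999999747378752e-05 0.0Traceback (most recent call last):
  File "<stdin>", line 12, in <module>
cv2.error: OpenCV(4.12.0) /io/opencv/modules/imgproc/src/shapedescr.cpp:361: error: (-201:Incorrect size of input array) There should be at least 5 points to fit the ellipse in function 'fitEllipseNoDirect'
```

```bash
sleep 1; python3 -c "
import cv2,numpy as np
a=[cv2.imread('pics/top_crop.png'),cv2.imread('pics/scene_crop.png')]
b=np.hstack([cv2.resize(x,(400,360)) for x in a]);cv2.imwrite('pics/both.png',cv2.convertScaleAbs(b,alpha=1.4))"
```

```text
[ WARN:0@0.024] global loadsave.cpp:275 findDecoder imread_('pics/scene_crop.png'): can't open/read file: check file path/integrity
Traceback (most recent call last):
cv2.error: OpenCV(4.12.0) /io/opencv/modules/imgproc/src/resize.cpp:4208: error: (-215:Assertion failed) !ssize.empty() in function 'resize'
```

```bash
cat > m2.py <<'E'
from meas import *
import sys
tag=sys.argv[1]
out=[]
for n in ['top','scene']:
    c=get_image(n); img=c['image']
    x,y,w,h=(150,195,100,90) if n=='top' else (390,250,110,90)
    sub=cv2.GaussianBlur(img,(3,3),0)[y:y+h,x:x+w]
    out.append(cv2.resize(img[y:y+h,x:x+w],(400,360),interpolation=cv2.INTER_CUBIC))
    hs=cv2.cvtColor(sub,cv2.COLOR_BGR2HSV)
    H,S,V=[hs[...,i].astype(int) for i in range(3)]
    yel=((H>18)&(H<38)&(S>190)).astype(np.uint8)
    red=(((H<8)|(H>170))&(S>130)&(V>60)).astype(np.uint8)
    print(n,'yel px',yel.sum(),'red',red.sum(), 'hsv yel', hs[h//2-20 if n=='top' else 60,w//2+18 if n=='top' else 30])
    for z,m,nm in ((.063,yel|red,'yel'),(.093,red,'red')):
        b=big(m).reshape(-1,2)+[x,y]; hull=cv2.convexHull(b.astype(np.int32))
        if nm=='yel':
            e=cv2.fitEllipse(hull); print(' ',np.round(e[0],1),np.round(e[1],1),plane(c,*e[0],z).round(4))
        else:
            rect=cv2.minAreaRect(hull); bx=cv2.boxPoints(rect)
            print('  red',np.round(rect[0],1),np.round(rect[1],1)); print('  box world',[plane(c,*p,.098)[:2].round(4).tolist() for p in bx])
cv2.imwrite(f'pics/{tag}.png',cv2.convertScaleAbs(np.hstack(out),alpha=1.5))
E
python3 m2.py m0
```

```text
top yel px 0 red 665 hsv yel [ 31 163 103]
  [196.  239.1] [24.5 58.7] [0.5498 0.1748 0.063 ]
  red [196.  239.1] [56.1 24.9]
  box world [[0.5334, 0.2189], [0.5768, 0.2124], [0.5595, 0.1148], [0.5163, 0.1216]]
scene yel px 2139 red 1106 hsv yel [ 26 247 166]
  [443.9 301.7] [51.6 82.3] [0.5503 0.1728 0.063 ]
  red [447.6 284.4] [67.1 28.3]
  box world [[0.5702, 0.1281], [0.5056, 0.1194], [0.5382, 0.2185], [0.5942, 0.2203]]
```

View pics/m0.png

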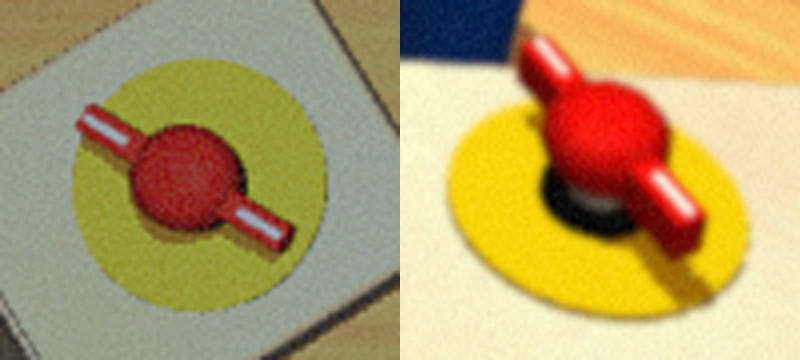

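```bash
sed -i 's/S>190/S>(110 if n=="top" else 190)/; s/for z,m,nm in ((.063,yel|red/for z,m,nm in ((.063,yel/' m2.py
cat >> m2.py <<'E'
T=get_image('top');S=get_image('scene')
def stripes(c,roi):
    x,y,w,h=roi; sub=c['image'][y:y+h,x:x+w].astype(int)
    hs=cv2.cvtColor(c['image'][y:y+h,x:x+w],cv2.COLOR_BGR2HSV).astype(int)
    red=(((hs[...,0]<8)|(hs[...,0]>170))&(hs[...,1]>130)&(hs[...,2]>60)).astype(np.uint8)
    hull=cv2.convexHull(big(red)); hm=np.zeros(red.shape,np.uint8); cv2.fillPoly(hm,[hull],1)
    hm=cv2.erode(hm,np.ones((3,3),np.uint8))
    m=((hs[...,1]<110)&(hs[...,2]>90)&(hm>0)).astype(np.uint8)
    n,l,st,ce=cv2.connectedComponentsWithStats(m)
    i=np.argsort(-st[1:,4])[:4]+1
    return [(ce[k]+[x,y],st[k,4]) for k in i]
for nm,c,roi in(('top',T,(150,195,100,90)),('scene',S,(390,250,110,90))):
    for ce,a in stripes(c,roi): print(nm,'stripe',ce.round(1),a,plane(c,*ce,.098).round(4))
E
python3 m2.py m1
```

```text
top yel px 2472 red 664 hsv yel [ 31 158 105]
  [199.5 240.8] [62.  63.3] [0.5468 0.1682 0.063 ]
  red [196.  239.1] [56.1 24.9]
  box world [[0.5334, 0.2189], [0.5768, 0.2124], [0.5595, 0.1148], [0.5163, 0.1216]]
scene yel px 2136 red 1106 hsv yel [ 26 241 166]
  [444.  301.6] [51.5 82.4] [0.5502 0.1728 0.063 ]
  red [447.6 284.4] [67.  28.3]
  box world [[0.5708, 0.1284], [0.5062, 0.1194], [0.5375, 0.2182], [0.5937, 0.2203]]
top stripe [214.2 250.4] 38 [0.5273 0.1341 0.098 ]
top stripe [176.2 227.1] 33 [0.5669 0.2027 0.098 ]
scene stripe [464.9 298.1] 45 [0.5655 0.2046 0.098 ]
scene stripe [431.5 264. ] 26 [0.5257 0.1354 0.098 ]
scene stripe [443.  268.5] 6 [0.525  0.1533 0.098 ]
```

```bash
cat > st.py <<'E'
from h import *
from scipy.spatial.transform import Rotation as Ro
import sys
C=np.array([.5467,.169])
def state():
    o=get_obs(); w,x,y,z=o['ee_rot']; R=Ro.from_quat([x,y,z,w]).as_matrix()
    return o,R
def to(p):  # tool-frame mm to world TCP target
    o,R=state(); print('tool mm to',np.round(p,4),':',(R.T@(np.array(p)-o['position'])*1000).round(1))
if __name__=='__main__':
    o,R=state(); print('t',o['t'].__round__(2),'pos',o['position'].round(4),'F',o['force'].round(1),'gap',round(o['finger_gap'],4))
    print(R.round(3)); print('x az',np.degrees(np.arctan2(R[1,0],R[0,0])).round(1),'z az',np.degrees(np.arctan2(R[1,2],R[0,2])).round(1)); print(o['joints'].round(2))
    if len(sys.argv)>3: to([float(a) for a in sys.argv[1:4]])
E
python3 st.py .5467 .169 .168
python3 - <<'E'
from h import *
T=get_image('top')
for n,u,v,z in(('can',323,187,.13),('jar',245,150,.107),('cup',269,305,.065),('towercorner',124,235,.138),('tower2',165,305,.138)):
    print(n,plane(T,u,v,z).round(3))
E
```

```text
t 0.45 pos [ 0.2506 -0.5997  0.2126] F [-0.2  0.  -0.2] gap 0.0919
[[-0.923  0.     0.386]
 [-0.386  0.    -0.923]
 [-0.    -1.    -0.   ]]
x az -157.3 z az -67.3
[ 1.44  0.5  -0.43  1.55  0.22  1.14 -0.21]
tool mm to [0.5467 0.169  0.168 ] : [-569.6   44.7 -595.1]
can [ 0.638 -0.054  0.13 ]
jar [0.706 0.085 0.107]
cup [0.434 0.038 0.065]
towercorner [0.547 0.28  0.138]
tower2 [0.431 0.205 0.138]
```

```bash
python3 -m crank '{"linear": [[-15,-2,-15],[-25,-2,-26],[-28,-2,-29],[-28,-2,-29],[-28,0,-29],[-28,0,-29],[-28,0,-29],[-28,0,-29],[-28,0,-29],[-28,0,-29],[-28,0,-29],[-28,0,-29]], "yaw": [0,0,0,0,0,0,0,0,0,0,0,0], "gripper": [1,1,1,1,1,1,1,1,1,1,1,1]}'; python3 st.py .5467 .169 .200
```

```text
t: 1.5
position: [0.4187, -0.1692, 0.2212]
ee_rot: [-0.139, 0.139, -0.693, 0.694]
force: [1.2, 0.5, -0.3]
finger_gap: 0.0166
t 1.5 pos [ 0.4187 -0.1692  0.2212] F [ 1.2  0.5 -0.3] gap 0.0166
[[-0.923  0.001  0.385]
 [-0.385 -0.001 -0.923]
 [-0.    -1.     0.001]]
x az -157.3 z az -67.3
[ 0.98  0.15 -0.71  2.01  0.12  1.02 -0.96]
tool mm to [0.5467 0.169  0.2   ] : [-248.5   20.9 -262.8]
```

```bash
python3 -m crank '{"linear": [[-28,0,-29],[-28,0,-29],[-28,0,-29],[-28,0,-29],[-28,0,-29],[-28,0,-29],[-28,0,-29],[-15,0,-18],[0,0,0],[0,0,0]], "yaw": [0,0,0,0,0,0,0,0,0,0], "gripper": [1,1,1,1,1,1,1,1,1,1]}'; python3 st.py .5467 .169 .200
```

```text
t: 2.33
position: [0.5276, 0.1164, 0.2208]
ee_rot: [0.14, -0.14, 0.693, -0.693]
force: [0.2, 0.3, -0.1]
finger_gap: 0.0003
t 2.33 pos [0.5276 0.1164 0.2208] F [ 0.2  0.3 -0.1] gap 0.0003
[[-0.921 -0.     0.389]
 [-0.389  0.001 -0.921]
 [-0.    -1.    -0.001]]
x az -157.1 z az -67.1
[ 0.41  0.37 -0.83  1.81  0.31  1.09 -1.71]
tool mm to [0.5467 0.169  0.2   ] : [-38.1  20.8 -41. ]
```

```bash
python3 -m crank '{"linear": [[0,0,0],[0,0,0],[0,0,0],[0,0,0],[0,0,0],[0,0,0],[0,0,0],[0,0,0],[0,0,0],[0,0,0],[0,0,0]], "yaw": [-0.117,-0.117,-0.117,-0.117,-0.117,-0.117,-0.117,-0.117,-0.117,-0.117,0], "gripper": [1,1,1,1,1,1,1,1,1,1,1]}'; python3 st.py .5467 .169 .150
```

```text
t: 3.25
position: [0.5275, 0.1118, 0.2203]
ee_rot: [-0.498, 0.5, -0.501, 0.501]
force: [-0.1, 0.4, 0.8]
finger_gap: 0.0005
t 3.25 pos [0.5275 0.1118 0.2203] F [-0.1  0.4  0.8] gap 0.0005
[[-0.004 -0.001  1.   ]
 [-1.    -0.001 -0.004]
 [ 0.001 -1.    -0.001]]
x az -90.2 z az -0.2
[ 0.59  0.47 -1.09  1.81  0.46  1.15 -0.66]
tool mm to [0.5467 0.169  0.15  ] : [-57.4  70.2  19. ]
```

```bash
python3 -m crank '{"linear": [[-20,0,6],[-20,0,7],[-17,0,6],[0,25,0],[0,25,0],[0,15,0],[0,0,0],[0,0,0]], "yaw": [0,0,0,0,0,0,0,0], "gripper": [1,1,1,1,1,1,1,1]}'; python3 st.py .5467 .169 .128
python3 - <<'E'
from h import *
T=get_image('top');S=get_image('scene')
cv2.imwrite('pics/a1.png',np.hstack([cv2.resize(T['image'][130:370,40:360],(400,300)),cv2.resize(S['image'][130:370,320:640],(400,300))]))
E
```

```text
t: 3.92
position: [0.5466, 0.17, 0.1553]
ee_rot: [0.497, -0.499, 0.502, -0.502]
force: [0.5, 0.4, 1.0]
finger_gap: 0.0007
t 3.92 pos [0.5466 0.17   0.1553] F [0.5 0.4 1. ] gap 0.0007
[[-0.007 -0.002  1.   ]
 [-1.    -0.001 -0.007]
 [ 0.001 -1.    -0.002]]
x az -90.4 z az -0.4
[ 0.39  0.6  -1.    1.79  0.57  1.07 -0.82]
tool mm to [0.5467 0.169  0.128 ] : [ 1.  27.3  0.2]
```

View pics/a1.png

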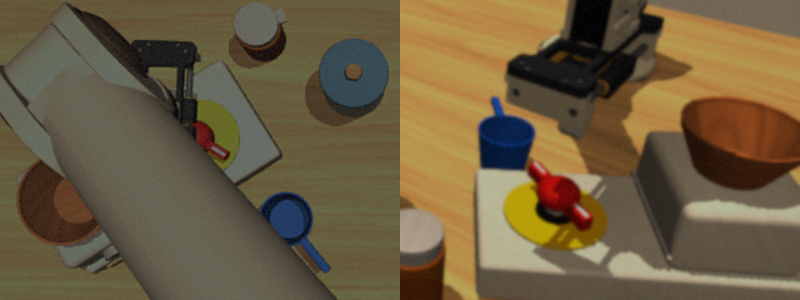

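Run:
```python
from st import *
o,R=state()
T=get_image('top');S=get_image('scene')
tcp=o['position']; tip=tcp+R[:,1]*.022
for n,c in(('top',T),('scene',S)):
    im=c['image'].copy(); p=proj(c,[tip,tcp,tcp-R[:,1]*.1]).round(1); print(n,p.tolist())
    for q,col in zip(p,((0,255,0),(255,0,255),(255,255,0))): cv2.circle(im,tuple(int(v) for v in q),3,col,-1)
    cv2.imwrite(f'pics/b_{n}.png',im)
```

```text
top [[188.7, 236.0], [185.6, 234.7], [169.5, 227.6]]
scene [[451.7, 260.0], [454.4, 246.6], [468.1, 177.9]]
```

View pics/b_scene.png

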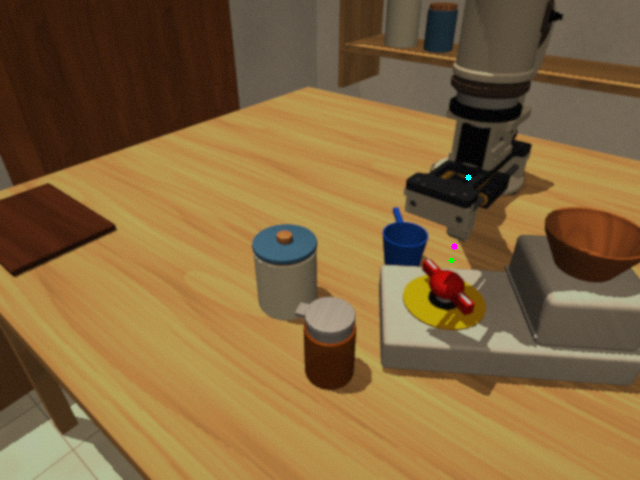

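View pics/b_top.png

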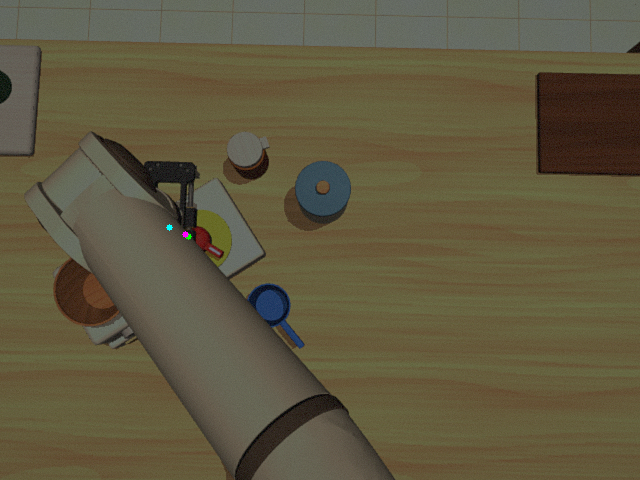

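Run:
```python
import cv2,numpy as np
a=cv2.imread('pics/b_scene.png')[120:330,380:560]; b=cv2.imread('pics/b_top.png')[140:280,110:250]
cv2.imwrite('pics/z.png',np.hstack([cv2.resize(a,(500,583),interpolation=2),cv2.resize(cv2.convertScaleAbs(b,alpha=1.6),(300,583),interpolation=2)]))
```

```text
(no output)
```

View pics/z.png

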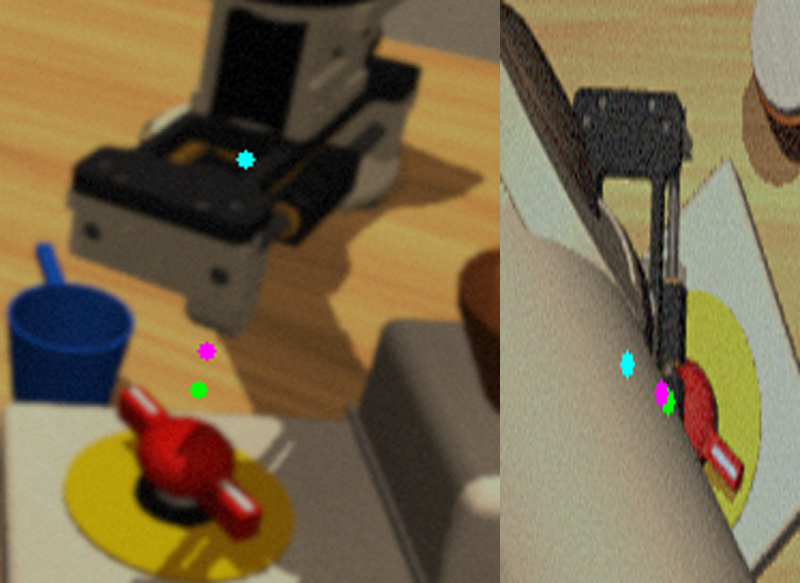

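Run:
```python
from h import *
T=get_image('top');S=get_image('scene')
im=cv2.imread('pics/scene0.png')
R=np.array([[-.923,0,.386],[-.386,0,-.923],[0,-1,0]]); t=np.array([.2503,-.599,.2125])
for p in ([0,.022,0],[0,.022,.046],[0,.022,-.046],[0,.022,.065],[0,.022,-.065]):
    q=proj(S,t+R@np.array(p))[0]; print(p,q.round(1)); cv2.circle(im,tuple(int(v) for v in q),1,(0,255,0),-1)
cv2.imwrite('pics/c.png',cv2.resize(im[0:100,150:310],(800,500),interpolation=2))
# now
R=np.array([[0,0,1],[-1,0,0],[0,-1,0.]]); t=np.array([.5466,.17,.1553])
for p in ([0,-.044,.095],[.037,-.044,.095],[-.037,-.044,.095],[0,.022,.046],[0,.022,.065]):
    print(p,proj(S,t+R@np.array(p))[0].round(1),proj(T,t+R@np.array(p))[0].round(1))
```

```text
[0, 0.022, 0] [230.1  79. ]
[0, 0.022, 0.046] [214.2  77.8]
[0, 0.022, -0.046] [246.3  80.2]
[0, 0.022, 0.065] [207.8  77.3]
[0, 0.022, -0.065] [253.1  80.7]
[0, -0.044, 0.095] [423.4 252.7] [182.7 173.5]
[0.037, -0.044, 0.095] [395.  241.1] [205.8 174. ]
[-0.037, -0.044, 0.095] [454.  265.2] [159.6 173. ]
[0, 0.022, 0.046] [435.3 277. ] [190.8 210.1]
[0, 0.022, 0.065] [428.3 284.4] [191.3 199. ]
```

View pics/c.png

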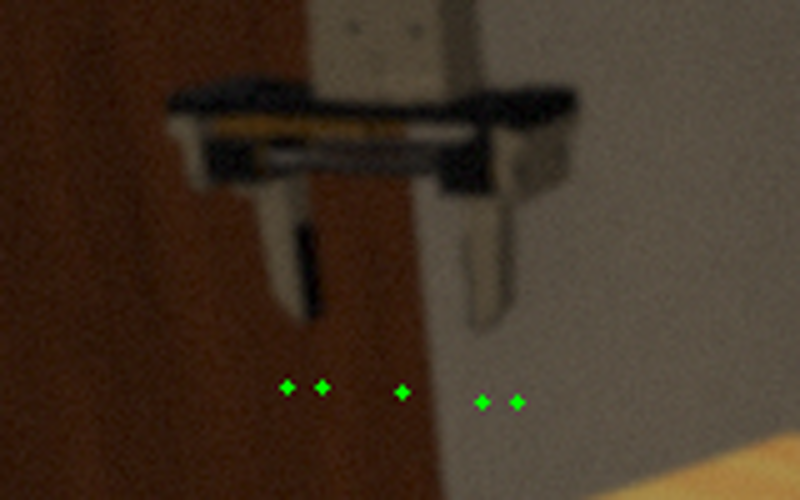

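Run:
```python
from h import *
T=get_image('top');S=get_image('scene')
print('base',proj(S,[0,0,0]),proj(T,[0,0,0]))
R=np.array([[-.923,0,.386],[-.386,0,-.923],[0,-1,0]]); t=np.array([.2503,-.599,.2125])
from scipy.optimize import least_squares
for dz in (0,.02,.03,.04,.05,.06): print(dz,[proj(S,t+R@np.array(p)+[0,0,dz])[0].round(1).tolist() for p in([0,.022,.046],[0,.022,-.046])])
R=np.array([[0,0,1],[-1,0,0],[0,-1,0.]]); t=np.array([.5466,.17,.1553])
for dz in (0,.03,.04,.05,.06): print(dz,proj(S,t+[0,0,dz-.022])[0].round(1),proj(T,t+[0,0,dz-.022])[0].round(1))
print('axis height check: canister foot/top', proj(S,[[.638,-.054,.13]]))
```

```text
base [[475.60470281 175.11327874]] [[285.51240309 542.71000279]]
0 [[214.2, 77.8], [246.3, 80.2]]
0.02 [[213.2, 69.9], [245.6, 72.2]]
0.03 [[212.7, 66.0], [245.2, 68.2]]
0.04 [[212.2, 61.9], [244.9, 64.1]]
0.05 [[211.7, 57.9], [244.5, 60.0]]
0.06 [[211.1, 53.8], [244.1, 55.8]]
0 [451.1 260.2] [189.6 236.9]
0.03 [454.7 241.9] [185.4 235. ]
0.04 [456.  235.5] [183.9 234.4]
0.05 [457.3 229.1] [182.4 233.7]
0.06 [458.6 222.5] [180.9 233.1]
axis height check: canister foot/top [[283.15974766 234.05705527]]
```

The projected tip at (451,260) doesn't match the visible fingertip at about (457,233). The start picture is off the same way, and both suggest the tips sit about 38 mm higher than the pose implies. I'll let contact force decide, with a guarded descent.

```bash
python3 -m crank '{"linear": [[1,8,0],[0,8,0],[0,5,0],[0,0,0],[0,0,0]], "yaw": [0,0,0,0,0], "gripper": [1,1,1,1,1]}'; python3 -m crank '{"linear": [[0,1,0],[0,1,0],[0,1,0],[0,0,0]], "yaw": [0,0,0,0], "gripper": [1,1,1,1]}';python3 -m crank '{"linear": [[0,1,0],[0,1,0],[0,1,0],[0,0,0]], "yaw": [0,0,0,0], "gripper": [1,1,1,1]}'
```

```text
t: 4.73
position: [0.5464, 0.1702, 0.1339]
ee_rot: [0.498, -0.499, 0.502, -0.501]
force: [-0.1, 0.2, 0.5]
finger_gap: 0.0004
t: 5.07
position: [0.547, 0.1702, 0.1317]
ee_rot: [-0.499, 0.499, -0.501, 0.501]
force: [-1.0, 0.2, 0.6]
finger_gap: 0.0006
t: 5.4
position: [0.5469, 0.1701, 0.1285]
ee_rot: [0.499, -0.499, 0.501, -0.501]
force: [-0.4, -0.6, 0.3]
finger_gap: 0.0007
```

```bash
python3 -m crank '{"linear": [[0,1,0],[0,1,0],[0,0,0]], "yaw": [0,0,0], "gripper": [1,1,1]}'; python3 -m crank '{"linear": [[0,1,0],[0,1,0],[0,0,0]], "yaw": [0,0,0], "gripper": [1,1,1]}';python3 - <<'E'
from h import *
T=get_image('top');S=get_image('scene')
cv2.imwrite('pics/d.png',np.hstack([cv2.resize(S['image'][160:330,390:530],(450,546),interpolation=2),cv2.resize(cv2.convertScaleAbs(T['image'][180:280,140:220],alpha=1.6),(350,546),interpolation=2)]))
E
```

```text
t: 5.65
position: [0.5469, 0.1702, 0.1265]
ee_rot: [0.499, -0.499, 0.501, -0.501]
force: [1.1, 0.4, -0.2]
finger_gap: 0.0005
t: 5.9
position: [0.5469, 0.1701, 0.1245]
ee_rot: [0.499, -0.499, 0.501, -0.501]
force: [-0.5, -1.2, 0.1]
finger_gap: 0.0003
```

View pics/d.png

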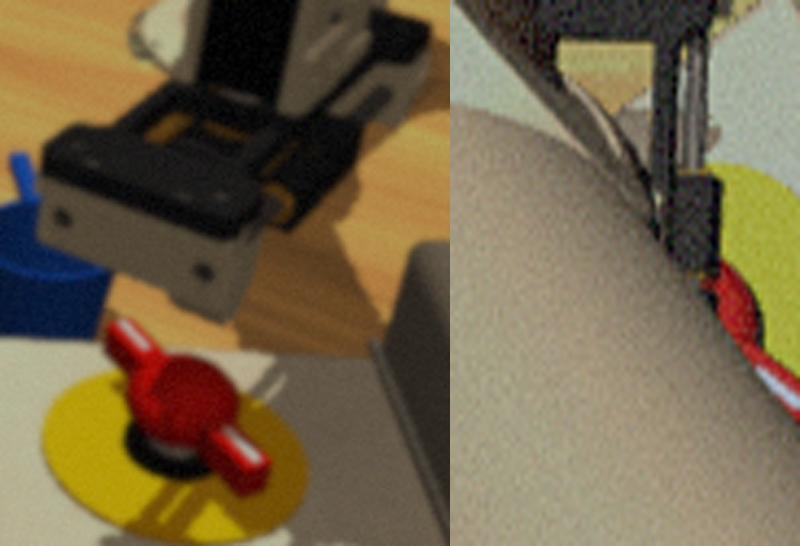

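The scene picture shows the fingertip still about 30 mm above the head, with no contact force. I continue down under guard.

```bash
python3 -m crank '{"linear": [[0,2,0],[0,2,0],[0,2,0],[0,0,0]], "yaw": [0,0,0,0], "gripper": [1,1,1,1]}'; python3 -m crank '{"linear": [[0,2,0],[0,2,0],[0,2,0],[0,0,0]], "yaw": [0,0,0,0], "gripper": [1,1,1,1]}';python3 -m crank '{"linear": [[0,2,0],[0,2,0],[0,2,0],[0,0,0]], "yaw": [0,0,0,0], "gripper": [1,1,1,1]}';python3 - <<'E'
from h import *
T=get_image('top');S=get_image('scene')
cv2.imwrite('pics/e.png',np.hstack([cv2.resize(S['image'][160:330,390:530],(450,546),interpolation=2),cv2.resize(cv2.convertScaleAbs(T['image'][180:280,140:220],alpha=1.6),(350,546),interpolation=2)]))
E
```

```text
t: 6.33
position: [0.5467, 0.17, 0.1182]
ee_rot: [0.498, -0.499, 0.501, -0.501]
force: [-0.2, 1.1, -0.3]
finger_gap: 0.0008
t: 6.67
position: [0.5467, 0.1701, 0.1122]
ee_rot: [0.499, -0.499, 0.501, -0.501]
force: [0.5, -0.3, 0.3]
finger_gap: 0.0005
t: 7.0
position: [0.5468, 0.1701, 0.1062]
ee_rot: [0.499, -0.499, 0.501, -0.501]
force: [0.2, 0.9, 0.5]
finger_gap: 0.0003
```

View pics/e.png

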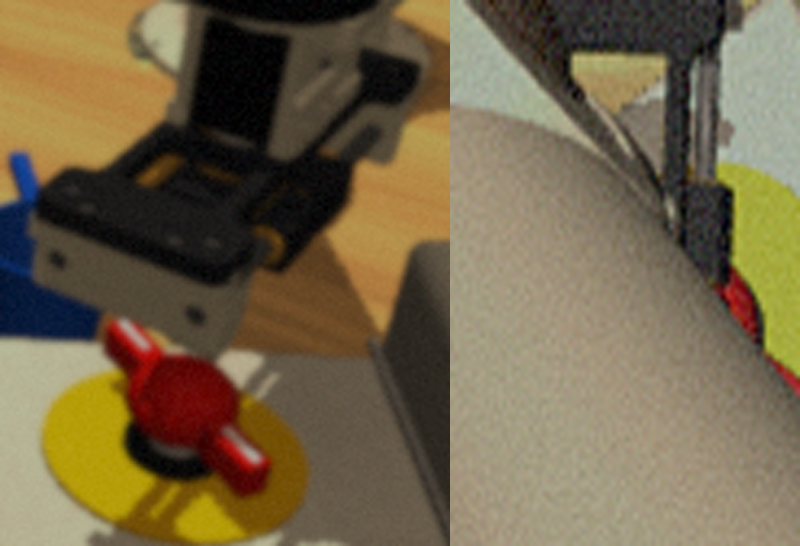

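Run:
```python
from h import *
S=get_image('scene')
for dz in(.03,.034,.038,.042):
  print(dz,[(((proj(S,[.5467+a,.17+b,.106-.022+dz])[0])-[390,160])*3.213).round(0).tolist() for a,b in((.019,-.0095),(.019,.0095),(-.019,.0095),(0,0))])
print('dometop',((proj(S,[.5467,.169,.106])[0])-[390,160])*3.213)
```

```text
0.03 [[148.0, 371.0], [190.0, 389.0], [229.0, 346.0], [189.0, 358.0]]
0.034 [[149.0, 364.0], [191.0, 382.0], [231.0, 338.0], [190.0, 351.0]]
0.038 [[151.0, 356.0], [193.0, 374.0], [232.0, 331.0], [192.0, 344.0]]
0.042 [[152.0, 349.0], [194.0, 367.0], [234.0, 323.0], [193.0, 336.0]]
dometop [183.86761437 372.10061163]
```

The closed fingers are hidden behind the gripper's front end plate. I'll open them briefly here, clear of everything, so the tips show in the scene view.

```bash
python3 -m crank '{"linear": [[0,0,0],[0,0,0],[0,0,0],[0,0,0],[0,0,0],[0,0,0],[0,0,0],[0,0,0]], "yaw": [0,0,0,0,0,0,0,0], "gripper": [-1,-1,-1,-1,-1,-1,-1,-1]}'
python3 - <<'E'
from h import *
T=get_image('top');S=get_image('scene')
cv2.imwrite('pics/f.png',np.hstack([cv2.resize(S['image'][160:330,390:530],(450,546),interpolation=2),cv2.resize(cv2.convertScaleAbs(T['image'][180:280,140:220],alpha=1.6),(350,546),interpolation=2)]))
E
```

```text
t: 7.82
position: [0.547, 0.1702, 0.1067]
ee_rot: [-0.499, 0.499, -0.501, 0.501]
force: [0.8, -0.1, -0.0]
finger_gap: 0.0495
```

View pics/f.png

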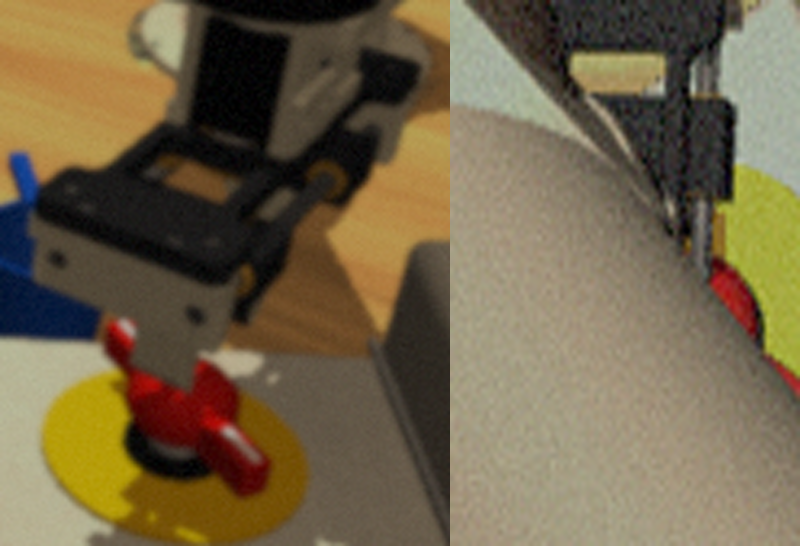

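Run:
```python
from h import *
S=get_image('scene')
for dz in(.02,.03,.04,.05,.06):
  print(dz,[(((proj(S,[.5467+a,.17+b,.1065-.022+dz])[0])-[390,160])*3.213).round(0).tolist() for a,b in((.025,-.0095),(.025,.0095),(.044,-.0095),(.044,.0095))])
```

```text
0.02 [[138.0, 396.0], [180.0, 414.0], [117.0, 419.0], [159.0, 438.0]]
0.03 [[142.0, 377.0], [184.0, 396.0], [120.0, 400.0], [163.0, 419.0]]
0.04 [[145.0, 359.0], [187.0, 377.0], [123.0, 381.0], [166.0, 400.0]]
0.05 [[148.0, 340.0], [191.0, 357.0], [127.0, 362.0], [170.0, 381.0]]
0.06 [[152.0, 320.0], [195.0, 338.0], [130.0, 342.0], [174.0, 361.0]]
```

The opened fingertip bottom shows at crop (135–195, 367–388), which puts the tips about 35 mm higher than stated. So I expect contact near TCP z ≈ 0.093. I'll close and go down under guard.

```bash
python3 -m crank '{"linear": [[0,0,0],[0,0,0],[0,0,0],[0,0,0],[0,0,0],[0,0,0],[0,0,0],[0,0,0],[0,0,0]], "yaw": [0,0,0,0,0,0,0,0,0], "gripper": [1,1,1,1,1,1,1,1,1]}'; python3 -m crank '{"linear": [[0,2,0],[0,2,0],[0,1,0],[0,0,0]], "yaw": [0,0,0,0], "gripper": [1,1,1,1]}';python3 -m crank '{"linear": [[0,1,0],[0,1,0],[0,0,0]], "yaw": [0,0,0], "gripper": [1,1,1]}'
```

```text
t: 8.72
position: [0.547, 0.1702, 0.1068]
ee_rot: [-0.499, 0.499, -0.501, 0.501]
force: [-0.4, -0.6, 0.2]
finger_gap: 0.0102
t: 9.05
position: [0.5468, 0.1701, 0.1013]
ee_rot: [0.499, -0.499, 0.501, -0.501]
force: [-0.5, -0.1, 0.2]
finger_gap: 0.0002
t: 9.3
position: [0.5469, 0.1702, 0.0995]
ee_rot: [0.499, -0.499, 0.501, -0.501]
force: [-1.2, -0.4, 0.2]
finger_gap: 0.0
```

```bash
python3 -m crank '{"linear": [[0,1,0],[0,1,0],[0,0,0]], "yaw": [0,0,0], "gripper": [1,1,1]}'
```

```text
t: 9.55
position: [0.5469, 0.1702, 0.0975]
ee_rot: [0.499, -0.499, 0.501, -0.501]
force: [1.0, -0.3, 0.1]
finger_gap: 0.0004
```

```bash
python3 -m crank '{"linear": [[0,1,0],[0,1,0],[0,0,0]], "yaw": [0,0,0], "gripper": [1,1,1]}'
```

```text
t: 9.8
position: [0.5469, 0.1701, 0.0955]
ee_rot: [0.499, -0.499, 0.501, -0.501]
force: [-0.2, -0.2, 0.2]
finger_gap: 0.0005
```

```bash
python3 -m crank '{"linear": [[0,1,0],[0,1,0],[0,0,0]], "yaw": [0,0,0], "gripper": [1,1,1]}'
```

```text
t: 10.05
position: [0.5469, 0.1702, 0.0935]
ee_rot: [0.499, -0.499, 0.501, -0.501]
force: [0.4, -0.7, -0.3]
finger_gap: 0.0004
```

```bash
python3 -m crank '{"linear": [[0,1,0],[0,1,0],[0,0,0]], "yaw": [0,0,0], "gripper": [1,1,1]}'
```

```text
t: 10.3
position: [0.5472, 0.1703, 0.0918]
ee_rot: [-0.499, 0.499, -0.501, 0.501]
force: [-0.3, -1.2, 2.6]
finger_gap: 0.0007
```

```bash
python3 -m crank '{"linear": [[0,1,0],[0,1,0],[0,0,0]], "yaw": [0,0,0], "gripper": [1,1,1]}'
```

```text
t: 10.55
position: [0.5472, 0.1703, 0.0901]
ee_rot: [-0.499, 0.499, -0.501, 0.501]
force: [-0.5, -0.5, 4.4]
finger_gap: -0.0001
```

Contact came at TCP z ≈ 0.0925, as the images predicted. I press on about 8.8 mm from there.

```bash
python3 -m crank '{"linear": [[0,1,0],[0,1,0],[0,1,0],[0,0,0]], "yaw": [0,0,0,0], "gripper": [1,1,1,1]}'
```

```text
t: 10.88
position: [0.5472, 0.1703, 0.087]
ee_rot: [-0.499, 0.499, -0.501, 0.501]
force: [-1.0, -0.9, 4.5]
finger_gap: 0.0005
```

```bash
python3 -m crank '{"linear": [[0,1,0],[0,1,0],[0,0,0]], "yaw": [0,0,0], "gripper": [1,1,1]}'
```

```text
t: 11.13
position: [0.5471, 0.1703, 0.0846]
ee_rot: [0.499, -0.499, 0.501, -0.501]
force: [-0.7, -0.5, 3.3]
finger_gap: -0.0
```

```bash
python3 -m crank '{"linear": [[0,0.5,0],[0,0.5,0],[0,0,0]], "yaw": [0,0,0], "gripper": [1,1,1]}'
```

```text
t: 11.38
position: [0.5472, 0.1703, 0.0838]
ee_rot: [-0.499, 0.499, -0.501, 0.501]
force: [0.5, -0.1, 5.9]
finger_gap: 0.0008
```

```bash
python3 -m crank '{"linear": [[0,0.5,0],[0,0,0]], "yaw": [0,0], "gripper": [1,1]}'
```

```text
t: 11.55
position: [0.5472, 0.1703, 0.0834]
ee_rot: [-0.499, 0.499, -0.501, 0.501]
force: [-1.4, -0.0, 5.0]
finger_gap: 0.0002
```

```bash
python3 -m crank '{"linear": [[0,0.5,0],[0,0,0]], "yaw": [0,0], "gripper": [1,1]}'
```

```text
t: 11.72
position: [0.5472, 0.1703, 0.0829]
ee_rot: [-0.499, 0.499, -0.501, 0.501]
force: [-0.0, -0.7, 5.5]
finger_gap: 0.0005
```

```bash
python3 -m crank '{"linear": [[0,0.5,0],[0,0,0]], "yaw": [0,0], "gripper": [1,1]}'
```

```text
t: 11.88
position: [0.5472, 0.1703, 0.0828]
ee_rot: [-0.499, 0.499, -0.501, 0.501]
force: [-1.8, -1.5, 8.6]
finger_gap: 0.0003
```

```bash
python3 -m crank '{"linear": [[0,0.5,0],[0,0,0]], "yaw": [0,0], "gripper": [1,1]}'; python3 m2.py g1
```

```text
t: 12.05
position: [0.5473, 0.1704, 0.0827]
ee_rot: [-0.499, 0.499, -0.501, 0.502]
force: [-3.4, -1.5, 11.7]
finger_gap: 0.0003
top yel px 766 red 6 hsv yel [ 31 161 106]
  [217.5 230.6] [20.3 47.7] [0.5663 0.1363 0.063 ]
  red [207.9 234.6] [3.5 1.3]
  box world [[0.5575, 0.1485], [0.5582, 0.1464], [0.5524, 0.1443], [0.5517, 0.1463]]
scene yel px 2052 red 798 hsv yel [ 26 244 182]
  [444.  301.7] [52.1 82.5] [0.5502 0.173  0.063 ]
  red [449.6 293.1] [58.3 26.1]
  box world [[0.5851, 0.146], [0.5286, 0.1391], [0.5532, 0.2217], [0.6034, 0.2234]]
scene stripe [464.6 304.4] 26 [0.5774 0.2095 0.098 ]
```

View pics/g1.png

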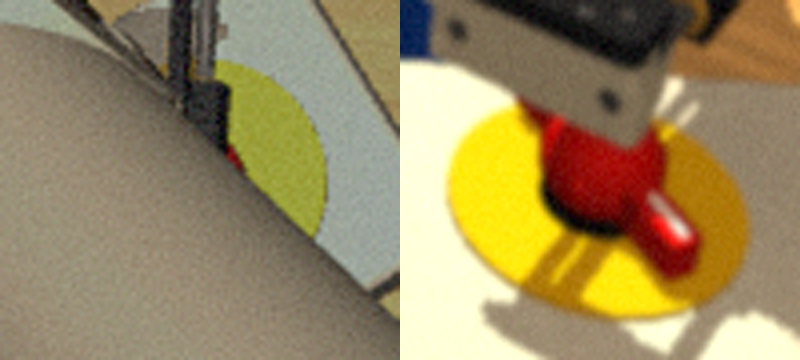

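The force rose to 11.7 N at the hard stop, so it should be latched. I lift off and look.

```bash
python3 -m crank '{"linear": [[0,-1,0],[0,-2,0],[0,-3,0],[0,-8,0],[0,-12,0],[0,-6,0],[0,0,0]], "yaw": [0,0,0,0,0,0,0], "gripper": [1,1,1,1,1,1,1]}'; python3 m2.py g2 | tail -4; python3 st.py
```

```text
t: 12.83
position: [0.5482, 0.1709, 0.1157]
ee_rot: [-0.5, 0.498, -0.501, 0.502]
force: [0.0, -0.4, 0.7]
finger_gap: 0.0005
top stripe [218. 251.] 1 [0.5264 0.1274 0.098 ]
scene stripe [430.5 268. ] 28 [0.5352 0.1388 0.098 ]
scene stripe [465.  303.4] 27 [0.5753 0.2091 0.098 ]
scene stripe [440.7 271.6] 14 [0.5336 0.154  0.098 ]
t 13.03 pos [0.5469 0.1699 0.1135] F [-0.7  0.3 -0.3] gap 0.0004
[[-0.005 -0.     1.   ]
 [-1.    -0.    -0.005]
 [ 0.    -1.    -0.   ]]
x az -90.3 z az -0.3
[ 0.36  0.65 -0.95  1.82  0.62  1.   -0.86]
```

View pics/g2.png

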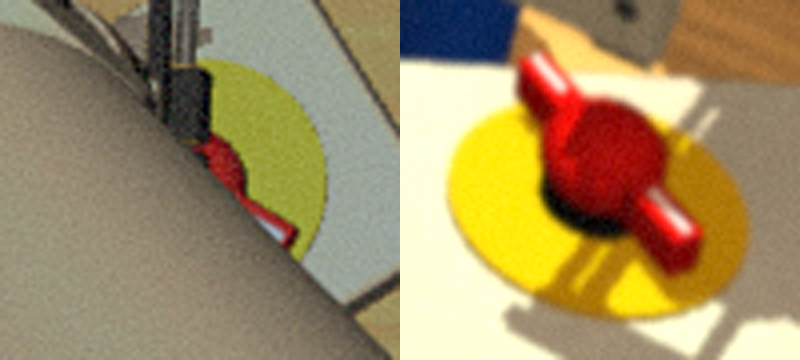

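Both stripes sit about 4.5 px (≈8 mm) lower with the finger off and the wings untwisted, so it is latched. Now I turn and move beside the far wing, on its counter-clockwise side.

```bash
python3 -m crank '{"linear": [[0,0,0],[0,0,0],[0,0,0],[0,0,0],[0,0,0],[14,0,11],[14,0,12],[13,0,11],[0,0,0],[0,0,0]], "yaw": [0.104,0.104,0.104,0.104,0.104,0,0,0,0,0], "gripper": [1,1,1,1,1,1,1,1,1,1]}'; python3 st.py .556 .1175 .0615
```

```text
t: 13.87
position: [0.5558, 0.1166, 0.1132]
ee_rot: [0.352, -0.353, 0.613, -0.613]
force: [-0.7, 0.9, 0.1]
finger_gap: 0.0003
t 13.87 pos [0.5558 0.1166 0.1132] F [-0.7  0.9  0.1] gap 0.0003
[[-0.503 -0.001  0.864]
 [-0.864 -0.    -0.503]
 [ 0.001 -1.    -0.001]]
x az -120.2 z az -30.2
[ 0.38  0.59 -0.84  1.84  0.53  0.96 -1.22]
tool mm to [0.556  0.1175 0.0615] : [-1.  51.7 -0.3]
```

Position and yaw are as planned. I descend in stages, checking the force.

```bash
python3 -m crank '{"linear": [[0,8,0],[0,8,0],[0,6,0],[0,0,0]], "yaw": [0,0,0,0], "gripper": [1,1,1,1]}'; python3 m2.py g3 >/dev/null
```

```text
t: 14.2
position: [0.5543, 0.1183, 0.0898]
ee_rot: [0.353, -0.355, 0.613, -0.612]
force: [0.3, 0.2, 0.3]
finger_gap: 0.0003Traceback (most recent call last):
  File "m2.py", line 18, in <module>
    e=cv2.fitEllipse(hull); print(' ',np.round(e[0],1),np.round(e[1],1),plane(c,*e[0],z).round(4))
cv2.error: OpenCV(4.12.0) /io/opencv/modules/imgproc/src/shapedescr.cpp:361: error: (-201:Incorrect size of input array) There should be at least 5 points to fit the ellipse in function 'fitEllipseNoDirect'
```

```bash
cat > look.py <<'E'
from h import *
import sys
S=get_image('scene');T=get_image('top')
cv2.imwrite(f'pics/{sys.argv[1]}.png',np.hstack([cv2.resize(S['image'][200:340,390:510],(450,525),interpolation=2),cv2.resize(cv2.convertScaleAbs(T['image'][190:300,150:240],alpha=1.6),(350,525),interpolation=2)]))
E
python3 look.py g3
```

```text
(no output)
```

View pics/g3.png

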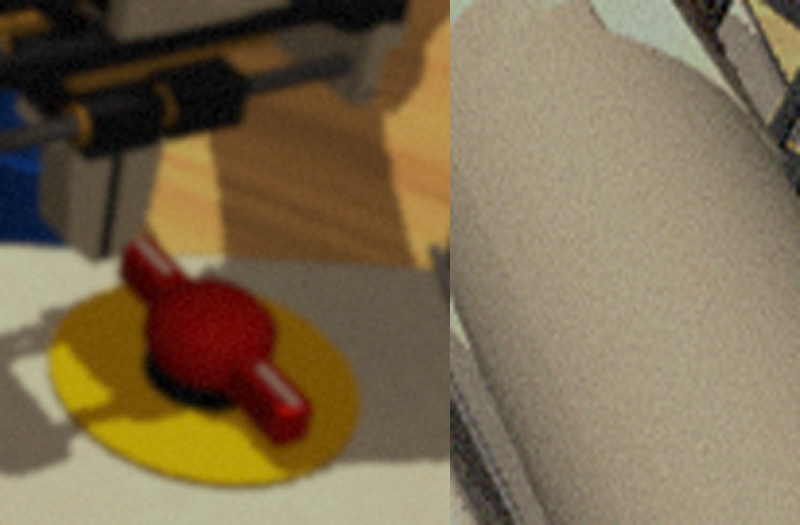

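Now both closed fingers are plainly visible, tips at crop (105,258), left of the far wing at (145,265) and clear of it. I descend beside the wing.

```bash
python3 -m crank '{"linear": [[0,7,0],[0,7,0],[0,6,0],[0,4,0],[0,3,0],[0,0,0]], "yaw": [0,0,0,0,0,0], "gripper": [1,1,1,1,1,1]}'; python3 look.py g4; python3 st.py
```

```text
t: 14.85
position: [0.5553, 0.1175, 0.0638]
ee_rot: [0.353, -0.354, 0.613, -0.612]
force: [0.2, -0.1, 0.1]
finger_gap: 0.0002
t 14.95 pos [0.5558 0.1178 0.0646] F [ 0.1  1.6 -0. ] gap 0.0007
[[-0.501 -0.     0.865]
 [-0.865  0.    -0.501]
 [ 0.    -1.    -0.   ]]
x az -120.1 z az -30.1
[ 0.34  0.65 -0.79  1.86  0.59  0.88 -1.26]
```

View pics/g4.png

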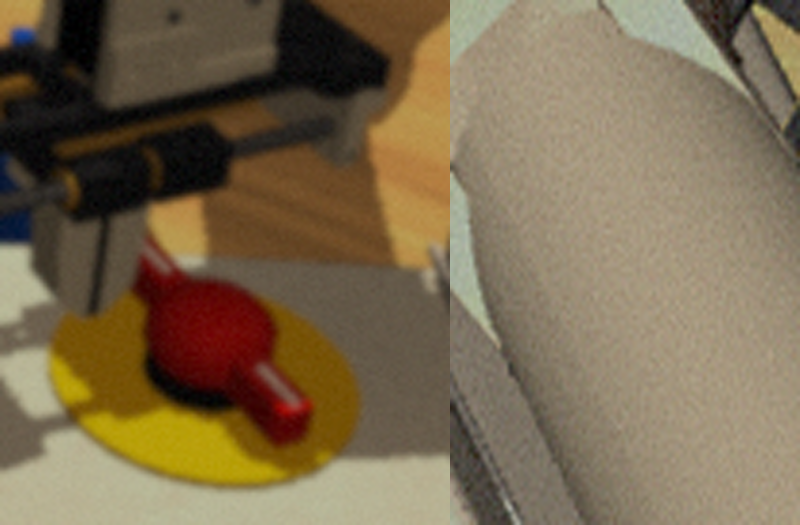

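```bash
python3 -m crank '{"linear": [[0,2,0],[0,0,-2],[0,0,-2],[0,0,-2],[0,0,-2],[0,0,-2],[0,0,-2],[0,0,-2],[0,0,-2],[0,0,0]], "yaw": [0,0,0,0,0,0,0,0,0,0], "gripper": [1,1,1,1,1,1,1,1,1,1]}'; python3 look.py g5; python3 st.py
```

```text
t: 15.78
position: [0.5417, 0.126, 0.0628]
ee_rot: [-0.353, 0.353, -0.613, 0.613]
force: [0.5, -0.6, 0.5]
finger_gap: 0.0004
t 15.88 pos [0.542  0.1258 0.0627] F [-1.4  0.4 -0.1] gap 0.0006
[[-0.501 -0.     0.865]
 [-0.865 -0.    -0.501]
 [ 0.    -1.    -0.   ]]
x az -120.1 z az -30.1
[ 0.33  0.64 -0.79  1.89  0.59  0.86 -1.29]
```

View pics/g5.png

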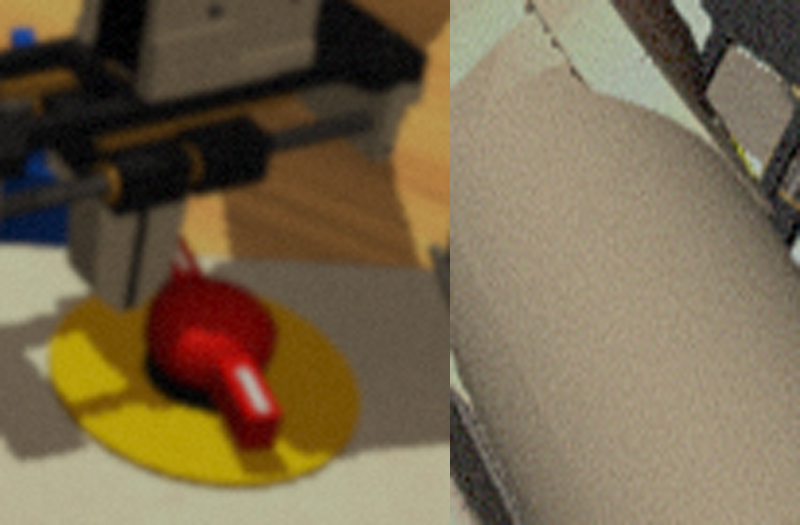

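The wing is turning clockwise: the near wing end moved left from crop (285,430) to (255,435). It is still down, so I keep going.

```bash
python3 -m crank '{"linear": [[0,0,-2],[0,0,-2],[0,0,-2],[0,0,-1],[0,0,0]], "yaw": [0,0,0,0,0], "gripper": [1,1,1,1,1]}'; python3 look.py g6; python3 st.py|head -1
```

```text
t: 16.3
position: [0.5359, 0.1295, 0.0629]
ee_rot: [-0.353, 0.353, -0.613, 0.613]
force: [1.0, -0.4, -0.1]
finger_gap: 0.0001
t 16.4 pos [0.5359 0.1293 0.0628] F [ 0.3 -0.5 -0.2] gap 0.0004
```

View pics/g6.png

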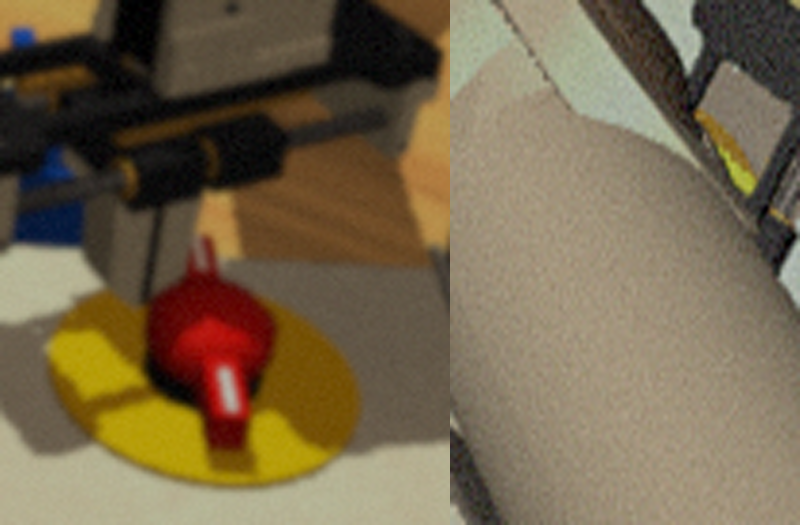

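```bash
python3 -m crank '{"linear": [[0,0,-2],[0,0,-1.5],[0,0,0],[0,0,0]], "yaw": [0,0,0,0], "gripper": [1,1,1,1]}'; python3 look.py g7; python3 st.py|head -1
```

```text
t: 16.73
position: [0.5327, 0.131, 0.0626]
ee_rot: [-0.353, 0.353, -0.613, 0.613]
force: [0.1, -1.5, -0.2]
finger_gap: 0.0003
t 16.83 pos [0.5328 0.1308 0.0627] F [-0.5 -0.8  0.1] gap 0.0004
```

View pics/g7.png

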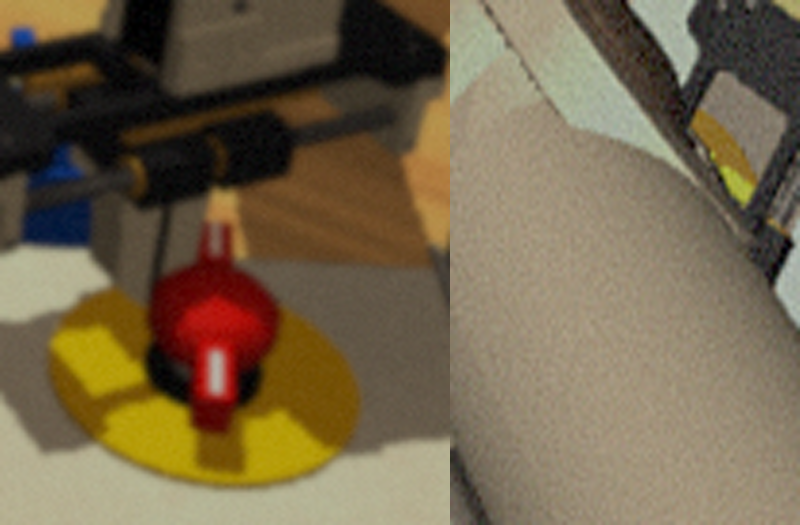

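The latch let go: the dome's top rose from crop y 277 to 262 and the collar shows again. I back off along the same line, then go up.

```bash
python3 -m crank '{"linear": [[0,0,2],[0,0,3],[0,0,3],[0,0,3],[0,0,3],[0,0,3],[0,0,3],[0,0,3],[0,0,4],[0,0,5],[0,0,0]], "yaw": [0,0,0,0,0,0,0,0,0,0,0], "gripper": [1,1,1,1,1,1,1,1,1,1,1]}'; python3 look.py g8; python3 st.py|head -1
```

```text
t: 17.75
position: [0.5618, 0.1141, 0.0628]
ee_rot: [-0.353, 0.353, -0.613, 0.613]
force: [0.7, 0.1, -0.0]
finger_gap: 0.0005
t 17.85 pos [0.5608 0.1148 0.0627] F [-1.   0.6  0.4] gap 0.0008
```

View pics/g8.png

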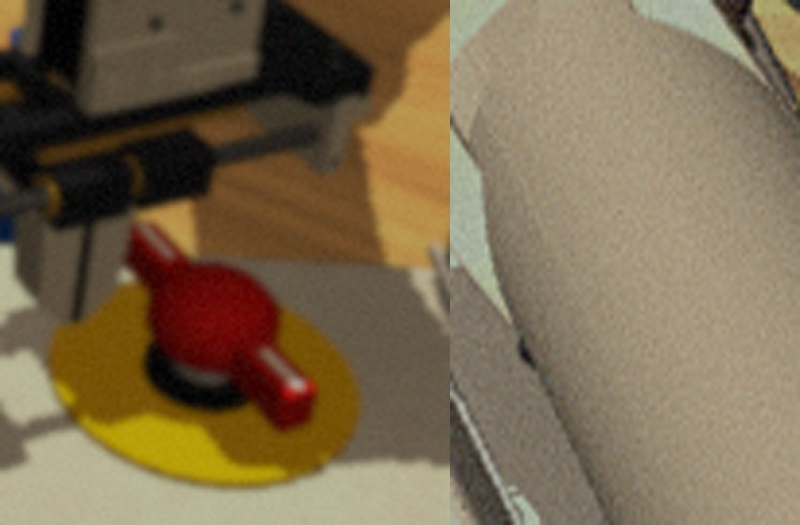

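The head is out and the wings are back at rest. I go up and away so the top view can check it.

```bash
python3 -m crank '{"linear": [[0,-10,0],[0,-20,0],[0,-25,0],[0,-25,0],[0,-25,0],[0,-20,0],[20,0,0],[30,0,0],[30,0,0],[30,0,0],[30,0,0],[20,0,0]], "yaw": [0,0,0,0,0,0,0,0,0,0,0,0], "gripper": [1,1,1,1,1,1,1,1,1,1,1,1]}';python3 -m crank '{"linear": [[30,0,0],[30,0,0],[30,0,0],[0,0,0],[0,0,0]], "yaw": [0,0,0,0,0], "gripper": [1,1,1,1,1]}'; python3 m2.py g9
python3 - <<'E'
from h import *
T=get_image('top');cv2.imwrite('pics/end.png',T['image'])
E
```

```text
t: 18.85
position: [0.4786, -0.0258, 0.188]
ee_rot: [-0.352, 0.353, -0.612, 0.613]
force: [-0.1, -0.2, -0.2]
finger_gap: 0.0004
t: 19.27
position: [0.4345, -0.103, 0.1882]
ee_rot: [-0.352, 0.352, -0.613, 0.614]
force: [-0.7, 0.0, 0.0]
finger_gap: 0.0006
top yel px 2467 red 667 hsv yel [ 31 162 107]
  [199.5 240.8] [62.1 63.3] [0.5468 0.1682 0.063 ]
  red [196.1 239.1] [56.3 24.9]
  box world [[0.5334, 0.2189], [0.5768, 0.2124], [0.5594, 0.1144], [0.5162, 0.1213]]
scene yel px 2138 red 1125 hsv yel [ 26 242 171]
  [444.  301.6] [51.6 82.4] [0.5502 0.1728 0.063 ]
  red [447.5 284.5] [67.  28.6]
  box world [[0.5714, 0.1285], [0.5062, 0.1194], [0.5375, 0.2182], [0.5942, 0.2203]]
top stripe [214.4 250.4] 37 [0.5273 0.1338 0.098 ]
top stripe [176.2 227.1] 33 [0.5669 0.2027 0.098 ]
scene stripe [465. 298.] 47 [0.5653 0.2046 0.098 ]
scene stripe [431.2 263.8] 28 [0.5254 0.1349 0.098 ]
scene stripe [443.3 268.4] 7 [0.5246 0.1536 0.098 ]
```

View pics/end.png

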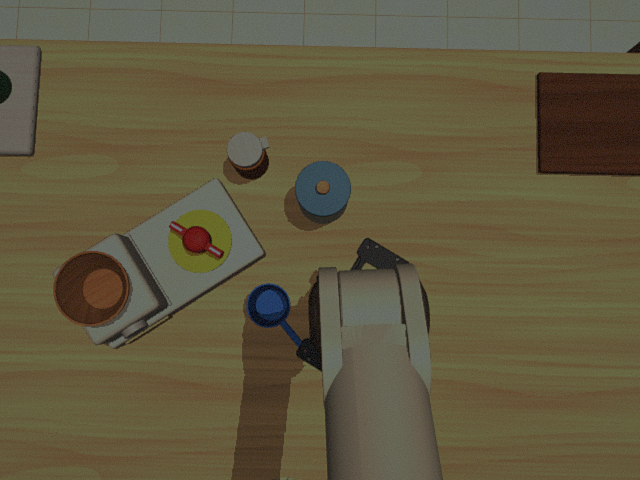

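View pics/g9.png

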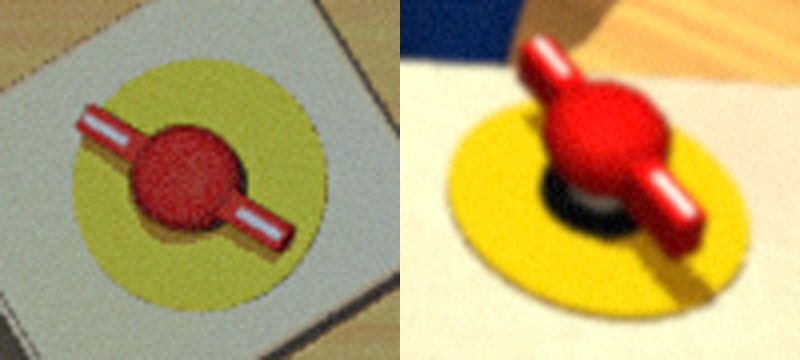

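In both views the button's stripes are back at their starting pixels. The jar, canister and cup stand where they were, and the arm touches nothing.

```bash
python3 -c "
from workcell import *
print(finish_job(), get_obs()['t'])"
```

```text
the job is handed in; nothing more can be done
the job is handed in; nothing more can be done
```

The stop button passed its test and the job is handed in, at about 19.5 s of the 45 s allowed. No verdict was reported, so the outcome below rests on my own checks.

- **Press:** I pressed the head straight down with the closed fingertips until it met the hard stop, with up to about 12 N upward on the fingers. With the fingers lifted off, the wing stripes stayed about 8 mm lower in the picture, so it had latched.
- **Release:** I pushed the far wing clockwise with the side of the closed fingers until the head visibly sprang up. Then I backed off along the same line, rose and moved away.
- **Final checks:** Both wing stripes and the head are back within 0.3 px of their starting positions in both views. The jar, canister and cup look unmoved in the top view, compared by eye, and the force reads about zero.
- **A disagreement:** The fingertips sat about 35 mm higher than the stated 22 mm ahead of the TCP implies. Contact with the head came at TCP z ≈ 0.0925 instead of 0.128. The pictures showed this offset beforehand, so I used guarded descents and set heights by contact.
- **Not measured:** I did not work out the twist angle at which the latch let go. I pushed in small steps until I saw the release.

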